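Shut the storage box and fold its hasp over the staple

TASK

Close the lid of the wooden storage box fully, with the hasp still folded back clear of it. Then swing the steel hasp up and over until it lies flat on the closed lid, with the staple standing through its slot. Leave the mug, the honey jar and the egg timer where they are.

Things in the scene. Friction and masses are not known exactly. Their poses are not given: they have to be found in the camera images.
- box: wooden storage box, fixed to the worktop, 190 (x) x 200 (y) x 100 mm high without the hasp; origin at the centre of its underside, z up, +x from its front (near side) to its back, where the lid is hinged. The front 60 mm of its top (x -95 to -35 mm) is a fixed wooden deck; the rest (x -35 to +95 mm) is the lid. Deck and closed lid are both 100 mm above the underside
- lid (a joint): angle of the lid, a 10 mm board 128 mm long and 200 mm wide, hinged along y at x = +95 mm, z = 100 mm of the box frame. 0 = closed, flush with the deck; grows as the front edge rises, at most 1.5 rad. A stiff friction hinge (0.3 N m): it stays where it is left and can be pushed shut on its outer face with a few newtons
- lid_edge (a point): middle of the lid's free (front) edge, on its outer (upper) face; its frame turns with the lid, z out of the outer face
- staple_top (a point): top of the steel staple, an upright loop 24 mm wide (across y), 6 mm wire, 24 mm high, on the middle of the lid, 58 mm behind the line where the deck meets the lid (x = +23 mm when closed)
- hasp (a joint): angle of the hasp, a steel strap 42 mm wide, 4 mm thick, with a slot for the staple, hinged on the deck along y at x = -35 mm, y = 0, z = 106 mm of the box frame. 0 = lying flat on the closed lid with the staple through the slot; pi/2 = upright; 3.12 = folded back over the deck, its end then overhanging the box's front by 30 mm. The hinge is stiff (0.07 N m): it stays where it is left
- hasp_tip (a point): centre of the rolled end of the hasp, a round bar 46 mm long (along y) and 12 mm thick, 90 mm from the hasp's hinge line; it can be pinched across its 46 mm or pushed
- mug: white mug with a broad salmon-red band, 85 x 120 x 104 mm; origin at the centre of its underside; to be left alone
- honey_jar: small jar with a white cap and a dark label, 58 x 62 x 99 mm; origin at the centre of its underside; to be left alone
- egg_timer: round kitchen timer, red above and white below, 67 mm across, 60 mm high; origin at the centre of its underside; to be left alone

How it is judged:
By the outcome, as a careful person would: the job done as asked, in the order asked, and still so for the second after the job is handed in, with the robot touching nothing.
It also fails if it takes over 64 s, if anything falls off the work surface, if the arm or the gripper's body presses on something with over 40 N, if the wrist force passes 120 N, or if a joint passes its speed limit or range.

ROBOT

A 6-joint arm with a two-finger parallel gripper is mounted at the origin on a cart in front of the work surface, level with it; the furniture and walls round the work are solid. World frame = base frame: x ahead of the robot, y to its left, z up, the work surface at z = 0. Lengths are in m, angles in rad, forces in N, time in s.
With the tool pointing down it reaches from about 0.425 to 0.95 m from the base axis. Payload 3.5 kg.
Tool frame: the origin (TCP) lies midway between the tips of the shut fingers; the grasp point (between the pads) lies 19 mm behind it; z points along the fingers, y is the line along which they close (so a half turn about z gives the same grasp; the last joint's range is limited). The gripper opens to 85 mm and grips with 20 to 120 N. Pads are 22 mm wide; open, the fingers measure 114 mm over their backs; the gripper's body (76 mm by 85 mm) begins 54 mm behind the grasp point. The pads swing forward as they close: fully open they stand 13 mm farther back than shut.
Start: joints at [-1.364, 0.286, 1.577, -0, 1.279, -0.15], TCP at [0.236, -0.632, 0.231] pointing down, gripper open.
Joint ranges: [-2.77, 2.77], [-0.9, 2.22], [0.21, 2.48], [-1.53, 4.67], [0.24, 2.81], [-2.84, 2.84]. Speed limits (rad/s): [2.79, 2.79, 3.14, 3.14, 3.14, 3.14].

INTERFACE

Orientations are given as a unit quaternion [x, y, z, w].
In Python, from plant import ctrl gives the robot as it stands. The module is installed in compiled form; this text tells all that it offers.
- The arm moves only by the shell command python3 -m inch 'ROWS' [FORCE]. ROWS is JSON, a list of rows, each a list of 5 numbers: the closure, from 0 (fully open) to 1 (shut), then the shift along the tool's x, y, z in m, then the turn about the tool's z in degrees. A call has 1 to 5 rows; each row is the pose to reach, as a shift and turn from the pose commanded when the call began, along the tool's axes at that moment; what a row does not reach only later rows make up. A row lasts 1/12 s, in which the tool goes at most 41.7 mm and 7.16 degrees, less where a joint would pass 70% of its speed; a pose out of reach is approached as far as the arm can. A call with a gripper value outside its range is refused whole. The fingers move at their own pace and stop on an object; FORCE is the grip in N (left out, the last holds). Time passes only in rows, so rows that repeat a pose let the fingers close. It gives the time, the measured TCP pose, the force, the opening and the grip force at its end, in the units of the state.
- ctrl.get_state(): the state, without advancing time (a new reading comes with each control period).
- ctrl.read_camera(name): name is "scene" or "top" or "wrist"; returns a dict with "pixels" (400x640x3 uint8, red, green, blue), "depth" (400x640 float32, m along the optical axis (not along the pixel's ray), 0 where there is no reading), "fx", "fy", "cx", "cy" (pixels), "xyz" and "rotation" of the camera in the world; the wrist camera has in their place "mount" (4x4, takes a point from camera to tool coordinates, whose origin is the TCP and whose axes are the flange's). Camera axes: x right, y down, z forward; pixel columns grow to the right and rows downward; lengths in m; the calibration is good to about 2 mm. A picture is of the moment at which its call begins: read the wrist's pose just before it.
- ctrl.sign_off(): hands the job in; it is judged then, once.
Trained networks look in a picture, given as the dict that the camera call returned (one of the last four; its "shot" number tells which), for a name from the list of things; names that differ only in an ending like _2 or _b are one class to them, and where a whole thing is asked for, a point or a joint stands for the part that bears it (a point fixed in the world has none). Each returns a list of dicts, best first, with "score" (0 to 1); they miss things now and then, are a little off and sometimes report something else, mostly with a low value. They report only what shows in the picture. A call takes as long as a camera call.
- ctrl.spot_in(query, picture): "at" ([column, row] in pixels, amid what is visible of it).
- ctrl.tip_of(query, picture): "at" ([column, row] in pixels: a listed point, or the origin of a listed thing).
The state is a dict: "time": time; "qpos": joint angles; "dq": joint speeds; "joint_efforts": joint torques, N m; "eef_pos": TCP position; "tcp_rot": TCP orientation; "contact_force": force on the tool from outside, world axes, zero at the start; "wrist_torque": the same for the moment, N m; "opening": opening from 0.0 (shut) to 1.0 (fully open); "finger_force": force on a finger pad.
Only numpy, scipy, OpenCV 4.12 (cv2) and the standard library are available. Lean on these libraries where they do the work, as an engineer would, in place of code of your own. Each camera call takes 0.05 s, during which the arm holds its last target. There are 200 camera calls.

## Working session

There is one attempt and no reset: what is moved stays moved. The work goes in short steps, Python scripts to look and compute and a shell command to move; the robot and the scene stay as the last step left them, time stands still between calls to the robot, and variables do not carry over. Pictures are saved under pics/ and viewed, at most 10 in all, crops included, and the job is handed in when it is done.

```bash
mkdir -p pics; cat > h.py <<'E'
import numpy as np, cv2
from plant import ctrl
from scipy.spatial.transform import Rotation as R
def cam(n):
    s=ctrl.get_state(); p=ctrl.read_camera(n)
    if n=="wrist":
        T=np.eye(4);T[:3,:3]=R.from_quat(s["tcp_rot"]).as_matrix();T[:3,3]=s["eef_pos"]
        p["T"]=T@np.array(p["mount"])
    else:
        T=np.eye(4);r=np.array(p["rotation"]);T[:3,:3]=r if r.shape==(3,3) else R.from_quat(r).as_matrix();T[:3,3]=p["xyz"];p["T"]=T
    return p
def w(p,uv,d=None):
    u,v=int(round(uv[0])),int(round(uv[1]))
    if d is None:
        a=p["depth"][max(0,v-1):v+2,max(0,u-1):u+2];a=a[a>0]
        if not len(a):return None
        d=np.median(a)
    return (p["T"]@[(uv[0]-p["cx"])/p["fx"]*d,(uv[1]-p["cy"])/p["fy"]*d,d,1])[:3]
def save(p,n): cv2.imwrite("pics/"+n+".png",cv2.cvtColor(p["pixels"],cv2.COLOR_RGB2BGR))
E
python3 - <<'E'
from h import *
np.set_printoptions(precision=3,suppress=True)
print(ctrl.get_state())
for c in("scene","top"):
    p=cam(c);save(p,c+"1");print(c,p["T"])
    for q in("box","lid_edge","staple_top","hasp_tip","mug","honey_jar","egg_timer"):
        for r in ctrl.tip_of(q,p)[:2]: print(q,r["score"],r["at"],w(p,r["at"]))
E
```

```text
{'time': 0.0, 'qpos': array([-1.364,  0.287,  1.578, -0.   ,  1.279, -0.15 ]), 'dq': array([ 0.001,  0.   , -0.001,  0.002, -0.001, -0.   ]), 'joint_efforts': array([ -0.001, -40.599, -29.263,  -0.   ,   0.006,  -0.   ]), 'eef_pos': array([ 0.236, -0.632,  0.23 ]), 'tcp_rot': array([ 0.984,  0.177, -0.   , -0.001]), 'contact_force': array([ 0.925, -0.761, -0.156]), 'wrist_torque': array([ 0.02 , -0.003, -0.026]), 'finger_force': 0.0, 'opening': 0.99535640307421}
scene [[-0.753 -0.375  0.541 -0.314]
 [-0.658  0.446 -0.606  0.974]
 [-0.014 -0.812 -0.583  0.977]
 [ 0.     0.     0.     1.   ]]
box 0.78 [259.9, 271.6] [0.403 0.397 0.1  ]
lid_edge 0.78 [261.0, 222.4] [0.489 0.306 0.155]
staple_top 0.96 [242.7, 217.1] [0.598 0.279 0.101]
hasp_tip 0.86 [296.4, 250.4] [0.41  0.261 0.073]
mug 0.96 [340.4, 214.5] [ 0.476 -0.006  0.002]
honey_jar 0.91 [382.4, 193.1] [ 0.432 -0.169  0.017]
egg_timer 0.55 [390.6, 177.4] [ 0.474 -0.276  0.006]
top [[-0.01  -0.994  0.104  0.374]
 [-1.     0.008 -0.026  0.065]
 [ 0.025 -0.105 -0.994  1.468]
 [ 0.     0.     0.     1.   ]]
box 0.67 [225.5, 206.9] [0.485 0.294 0.157]
box 0.52 [214.7, 187.1] [0.541 0.325 0.155]
staple_top 0.68 [216.9, 184.8] [0.552 0.325 0.123]
hasp_tip 0.59 [228.6, 248.2] [0.372 0.311 0.002]
mug 0.77 [342.4, 209.4] [ 0.487 -0.039  0.009]
honey_jar 0.67 [390.2, 216.7] [ 0.458 -0.171  0.099]
egg_timer 0.9 [430.8, 204.8] [ 0.495 -0.301  0.059]
```

View pics/scene1.png

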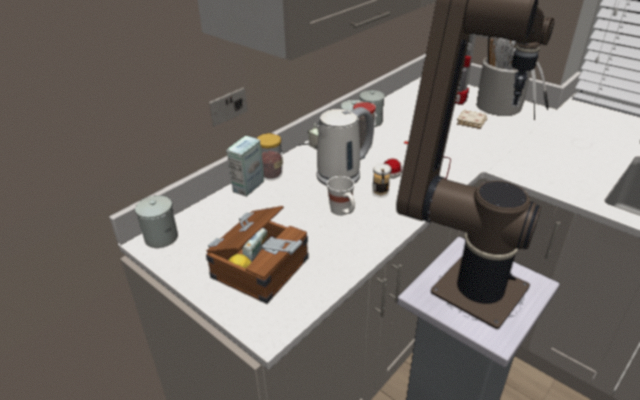

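View pics/top1.png

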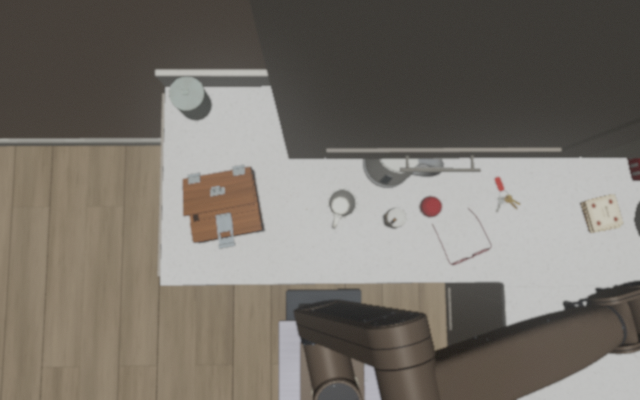

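The scene view shows the box at about (258,255), its lid ajar and the hasp folded back over the deck. The top view shows the staple near (217,190) and the hasp end near (226,243). The mug, jar and timer stand between the arm and the box, with the kettle behind them. I'll measure the box and what the arm must clear on the way.

```bash
python3 - <<'E'
from h import *
np.set_printoptions(precision=3,suppress=True)
def cloud(p):
    v,u=np.mgrid[0:400,0:640];d=p["depth"]
    P=np.stack([(u-p["cx"])/p["fx"]*d,(v-p["cy"])/p["fy"]*d,d],-1)@p["T"][:3,:3].T+p["T"][:3,3]
    return P,d>0
for c in("top","scene"):
    p=cam(c);P,m=cloud(p);print(c,p["fx"])
    for y in np.arange(-.6,.2,.1):
        s=m&(abs(P[...,1]-y)<.05)
        print(round(y,1),[ (round(x,2),round(float(P[...,2][s&(abs(P[...,0]-x)<.025)].max(initial=-1)),2)) for x in np.arange(.3,.75,.05)])
    if c=="top":
        b=m&(P[...,2]>.085)&(P[...,2]<.2)&(P[...,1]>.13)&(P[...,1]<.5)&(P[...,0]>.3)&(P[...,0]<.7)
        print(cv2.minAreaRect(P[b][:,:2].astype(np.float32)))
        dk=b&(abs(P[...,2]-.1)<.006);print("deck",cv2.minAreaRect(P[dk][:,:2].astype(np.float32)),dk.sum())
        for v in range(170,250,5): print(v,P[v,200:255:9].round(3).tolist()[::2])
E
```

```text
top 474.27639252689
-0.6 [(np.float64(0.3), 0.54), (np.float64(0.35), 0.01), (np.float64(0.4), 0.01), (np.float64(0.45), 0.01), (np.float64(0.5), 0.01), (np.float64(0.55), 0.61), (np.float64(0.6), 0.01), (np.float64(0.65), 0.01), (np.float64(0.7), -1.0)]
-0.5 [(np.float64(0.3), 0.54), (np.float64(0.35), 0.05), (np.float64(0.4), 0.04), (np.float64(0.45), 0.04), (np.float64(0.5), 0.01), (np.float64(0.55), 0.75), (np.float64(0.6), 0.01), (np.float64(0.65), 0.01), (np.float64(0.7), -1.0)]
-0.4 [(np.float64(0.3), 0.05), (np.float64(0.35), 0.05), (np.float64(0.4), 0.01), (np.float64(0.45), 0.03), (np.float64(0.5), 0.02), (np.float64(0.55), 0.9), (np.float64(0.6), 0.01), (np.float64(0.65), 0.01), (np.float64(0.7), -1.0)]
-0.3 [(np.float64(0.3), 0.01), (np.float64(0.35), 0.04), (np.float64(0.4), 0.03), (np.float64(0.45), 0.06), (np.float64(0.5), 0.56), (np.float64(0.55), 1.04), (np.float64(0.6), 0.24), (np.float64(0.65), 0.0), (np.float64(0.7), -1.0)]
-0.2 [(np.float64(0.3), 0.01), (np.float64(0.35), 0.01), (np.float64(0.4), 0.01), (np.float64(0.45), 0.11), (np.float64(0.5), 0.57), (np.float
[... 3740 characters left out ...]
0.23)]
-0.1 [(np.float64(0.3), 0.0), (np.float64(0.35), 0.0), (np.float64(0.4), 0.01), (np.float64(0.45), 0.1), (np.float64(0.5), 0.56), (np.float64(0.55), 0.63), (np.float64(0.6), 0.24), (np.float64(0.65), 0.24), (np.float64(0.7), 0.22)]
-0.0 [(np.float64(0.3), 0.01), (np.float64(0.35), 0.0), (np.float64(0.4), 0.07), (np.float64(0.45), 0.1), (np.float64(0.5), 0.11), (np.float64(0.55), 0.65), (np.float64(0.6), 0.0), (np.float64(0.65), 0.0), (np.float64(0.7), 0.01)]
0.1 [(np.float64(0.3), 0.0), (np.float64(0.35), 0.01), (np.float64(0.4), 0.0), (np.float64(0.45), 0.01), (np.float64(0.5), 0.0), (np.float64(0.55), 0.66), (np.float64(0.6), 0.66), (np.float64(0.65), 0.65), (np.float64(0.7), 0.64)]
```

```bash
python3 -m inch '[[1,0.03,-0.026,-0.01,0],[1,0.06,-0.052,-0.02,0],[1,0.085,-0.078,-0.02,0],[1,0.11,-0.104,-0.02,0],[1,0.14,-0.13,-0.02,0]]'
python3 -m inch '[[1,0.03,-0.026,0,0],[1,0.06,-0.052,0,0],[1,0.085,-0.078,0,0],[1,0.11,-0.104,0,0],[1,0.14,-0.13,0,0]]'
python3 -m inch '[[1,0.03,-0.026,0,0],[1,0.05,-0.05,0,0],[1,0.07,-0.07,0,0]]'
python3 -m inch '[[1,0.016,-0.032,0,0],[1,0.032,-0.064,0,0],[1,0.048,-0.096,0,0],[1,0.064,-0.128,0,0],[1,0.08,-0.16,0,0]]'
```

```text
time: 1.32
eef_pos: [0.3216, -0.4606, 0.2517]
tcp_rot: [0.984, 0.177, 0.0, 0.0]
contact_force: [0.6, 0.1, -0.5]
opening: 0.297
finger_force: 0.0
time: 1.73
eef_pos: [0.4075, -0.2895, 0.2516]
tcp_rot: [0.984, 0.177, 0.0, 0.0]
contact_force: [0.8, 0.0, 0.2]
opening: 0.001
finger_force: 0.0
time: 1.98
eef_pos: [0.4489, -0.1988, 0.2517]
tcp_rot: [0.984, 0.178, 0.0, 0.0]
contact_force: [0.6, -0.9, -0.0]
opening: 0.003
finger_force: 0.0
time: 2.4
eef_pos: [0.4674, -0.0214, 0.2517]
tcp_rot: [0.984, 0.177, 0.0, 0.0]
contact_force: [0.6, 0.5, 0.7]
opening: 0.001
finger_force: 0.0
```

```bash
python3 -m inch '[[1,0.016,-0.032,0,0],[1,0.032,-0.064,0,0],[1,0.048,-0.096,0,0],[1,0.064,-0.128,0,0],[1,0.08,-0.16,0,0]]'
python3 -m inch '[[1,0.016,-0.032,0,0],[1,0.032,-0.064,0,5],[1,0.052,-0.1015,0,10.3],[1,0.052,-0.1015,0,10.3]]'
python3 - <<'E'
from h import *
np.set_printoptions(precision=3,suppress=True)
p=cam("wrist");save(p,"w1")
for q in("lid_edge","staple_top","hasp_tip"):
    for r in ctrl.tip_of(q,p)[:2]: print(q,r["score"],r["at"],w(p,r["at"]))
E
```

```text
time: 2.82
eef_pos: [0.4865, 0.1566, 0.2517]
tcp_rot: [0.984, 0.178, 0.001, 0.0]
contact_force: [-0.0, -0.5, -0.2]
opening: -0.004
finger_force: 0.0
time: 3.15
eef_pos: [0.4997, 0.2736, 0.2514]
tcp_rot: [0.996, 0.089, 0.0, -0.001]
contact_force: [-1.1, -1.3, 0.3]
opening: 0.003
finger_force: 0.0
lid_edge 0.64 [273.4, 214.8] [0.48  0.313 0.159]
staple_top 0.63 [268.0, 138.8] [0.539 0.326 0.155]
hasp_tip 0.81 [280.7, 302.1] [0.508 0.29  0.306]
```

View pics/w1.png

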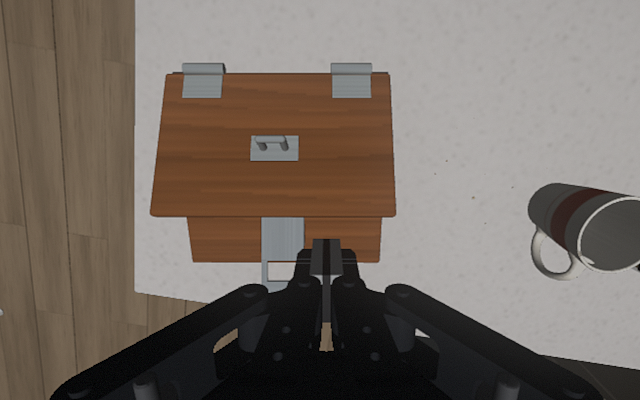

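The wrist view shows the lid ajar at rows 73–215, the staple at (272,147) and the strap over the deck at (282,240). The tool is square to the box, and the measurements match the expected box geometry. Next I press the lid shut.

```bash
python3 -m inch '[[1,0,0,0.03,0],[1,0,0,0.06,0],[1,0,0,0.085,0],[1,0,0,0.095,0],[1,0,0,0.105,0]]'
python3 -m inch '[[1,0,0,0.008,0],[1,0,0,0.016,0],[1,0,0,0.024,0],[1,0,0,0.032,0],[1,0,0,0.038,0]]'
python3 -m inch '[[1,0,0,0.003,0],[1,0,0,0.006,0],[1,0,0,0.008,0],[1,0,0,0.008,0]]'
```

```text
time: 3.77
eef_pos: [0.4998, 0.2666, 0.1456]
tcp_rot: [0.996, 0.088, -0.001, 0.0]
contact_force: [-0.4, 0.1, 2.1]
opening: -0.002
finger_force: 0.7
time: 4.18
eef_pos: [0.5, 0.268, 0.1079]
tcp_rot: [0.996, 0.088, 0.0, -0.0]
contact_force: [-1.4, 0.2, 1.3]
opening: 0.0
finger_force: 0.7
time: 4.52
eef_pos: [0.5001, 0.2681, 0.1003]
tcp_rot: [0.996, 0.088, 0.0, -0.0]
contact_force: [-1.0, 0.2, -0.4]
opening: -0.0
finger_force: 0.0
```

```bash
python3 -m inch '[[1,0,0,0.001,0],[1,0,0,0.002,0],[1,0,0,0.003,0],[1,0,0,0.003,0]]'
python3 -m inch '[[1,0,0,0.001,0],[1,0,0,0.002,0],[1,0,0,0.002,0]]'
```

```text
time: 4.85
eef_pos: [0.5004, 0.2682, 0.0999]
tcp_rot: [0.996, 0.089, 0.0, 0.0]
contact_force: [-5.0, -1.3, 10.6]
opening: -0.0
finger_force: 5.6
time: 5.1
eef_pos: [0.5004, 0.2682, 0.0997]
tcp_rot: [0.996, 0.089, -0.0, 0.0]
contact_force: [-8.0, -3.9, 19.5]
opening: 0.003
finger_force: 9.7
```

```bash
python3 -m inch '[[1,0,0,-0.03,0],[1,0,0,-0.07,0],[1,0,0,-0.11,0],[0.6,-0.03,-0.01,-0.135,0],[0.3,-0.06,-0.02,-0.135,0]]'
python3 -m inch '[[0.2,-0.03,-0.01,0,0],[0.1,-0.06,-0.02,0,0],[0.1,-0.08,-0.026,0,0],[0.1,-0.08,-0.026,0,0]]'
python3 - <<'E'
from h import *
np.set_printoptions(precision=3,suppress=True)
p=cam("wrist");save(p,"w2");print(ctrl.get_state()["eef_pos"])
def box(P):
    d=P-np.array([.504,.316,0]);c,s=np.cos(np.radians(10.1)),np.sin(np.radians(10.1));return np.array([d[0]*c+d[1]*s,-d[0]*s+d[1]*c,d[2]])
for q in("lid_edge","staple_top","hasp_tip"):
    for r in ctrl.tip_of(q,p)[:2]:
        P=w(p,r["at"]);print(q,r["score"],r["at"],P, P is not None and box(P))
E
```

```text
time: 5.52
eef_pos: [0.4412, 0.2784, 0.2384]
tcp_rot: [0.996, 0.088, 0.007, -0.002]
contact_force: [0.1, 1.0, 0.1]
opening: 0.27
finger_force: 0.0
time: 5.85
eef_pos: [0.3508, 0.2891, 0.2301]
tcp_rot: [0.996, 0.09, -0.0, -0.0]
contact_force: [-0.4, -0.2, 0.0]
opening: 0.842
finger_force: 0.0
[0.353 0.289 0.23 ]
lid_edge 0.69 [325.5, 45.9] [0.465 0.31  0.11 ] [-0.04   0.001  0.11 ]
lid_edge 0.27 [325.2, 28.3] [0.479 0.313 0.099] [-0.025  0.002  0.099]
hasp_tip 0.56 [321.8, 165.0] [0.378 0.297 0.136] [-0.127  0.004  0.136]
```

View pics/w2.png

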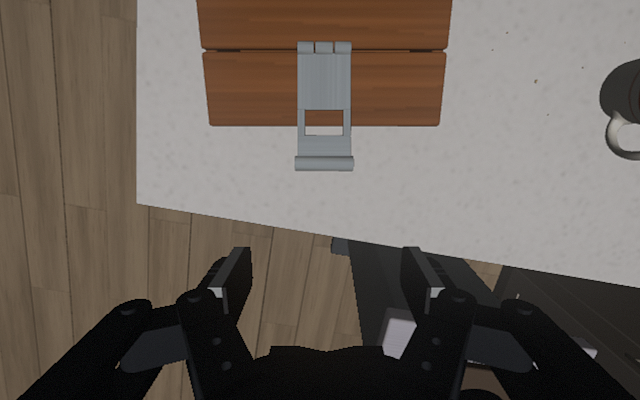

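The lid now lies flush with the deck. The hasp's bar spans columns 295–353 at row 162, and the reported height of 0.136 m looks off, so I'll check the depth patch.

```bash
python3 - <<'E'
from h import *
np.set_printoptions(precision=3,suppress=True)
p=cam("wrist")
for v in (152,156,159,162,165,168,170): print(v,[w(p,(u,v)).round(3).tolist() for u in (298,310,324,338,350)])
for uv in((324,90),(260,90),(260,30)): print(uv,w(p,uv))
for u in range(288,362,4): print(u,w(p,(u,163)))
E
```

```text
152 [[0.387, 0.317, 0.128], [0.389, 0.308, 0.129], [0.391, 0.297, 0.129], [0.393, 0.286, 0.128], [0.377, 0.263, -0.001]]
156 [[0.385, 0.316, 0.129], [0.386, 0.307, 0.129], [0.388, 0.296, 0.129], [0.39, 0.285, 0.129], [0.373, 0.262, -0.0]]
159 [[0.382, 0.316, 0.13], [0.384, 0.307, 0.13], [0.386, 0.296, 0.13], [0.388, 0.285, 0.13], [0.369, 0.261, -0.001]]
162 [[0.38, 0.315, 0.132], [0.382, 0.306, 0.132], [0.384, 0.295, 0.132], [0.386, 0.285, 0.132], [0.387, 0.275, 0.131]]
165 [[0.378, 0.315, 0.135], [0.38, 0.306, 0.135], [0.382, 0.295, 0.134], [0.384, 0.284, 0.135], [0.385, 0.275, 0.134]]
168 [[0.376, 0.315, 0.136], [0.378, 0.305, 0.136], [0.38, 0.295, 0.136], [0.382, 0.284, 0.136], [0.383, 0.275, 0.135]]
170 [[0.375, 0.314, 0.135], [0.377, 0.305, 0.136], [0.378, 0.294, 0.136], [0.38, 0.284, 0.136], [0.382, 0.274, 0.135]]
(324, 90) [0.437 0.305 0.115]
(260, 90) [0.428 0.358 0.099]
(260, 30) [0.473 0.363 0.099]
288 [ 0.351  0.335 -0.   ]
292 [0.352 0.33  0.   ]
296 [0.38  0.317 0.134]
300 [0.38  0.314 0.133]
304 [0.38  0.311 0.133]
308 [0.381 0.308 0.133]
312 [0.382 0.305 0.134]
316 [0.382 0.301 0.133]
320 [0.383 0.298 0.134]
324 [0.383 0.295 0.133]
328 [0.384 0.292 0.133]
332 [0.385 0.289 0.134]
336 [0.385 0.286 0.133]
340 [0.386 0.283 0.133]
344 [0.386 0.28  0.133]
348 [0.387 0.277 0.133]
352 [ 0.365  0.258 -0.001]
356 [ 0.365  0.253 -0.001]
360 [ 0.366  0.248 -0.001]
```

The hasp slopes up, so its angle is about 2.87 rad and the bar centre is at (0.384, 0.296, 0.130). It spans 46 mm, as listed. I'll descend over it and pinch.

```bash
python3 -m inch '[[0,0.0315,-0.002,0,0],[0,0.0315,-0.002,0.03,0],[0,0.0315,-0.002,0.06,0],[0,0.0315,-0.002,0.09,0],[0,0.0315,-0.002,0.12,0]]' 30
python3 -m inch '[[0.7,0,0,0,0],[0.7,0,0,0,0],[0.7,0,0,0,0],[0.7,0,0,0,0],[0.7,0,0,0,0]]' 30
```

```text
time: 6.52
eef_pos: [0.3859, 0.2959, 0.109]
tcp_rot: [0.996, 0.088, 0.0, -0.0]
contact_force: [0.5, -0.2, -1.2]
opening: 1.001
finger_force: 0.0
time: 6.93
eef_pos: [0.3863, 0.2973, 0.1127]
tcp_rot: [0.996, 0.088, 0.002, -0.001]
contact_force: [-0.6, 2.2, 0.4]
opening: 0.526
finger_force: 30.9
```

```bash
python3 -m inch '[[0.7,0.005,0,-0.0125,0],[0.7,0.011,0,-0.0245,0],[0.7,0.019,0,-0.035,0],[0.7,0.029,0,-0.0445,0],[0.7,0.041,0,-0.0535,0]]' 30
```

```text
time: 7.35
eef_pos: [0.4246, 0.3041, 0.1648]
tcp_rot: [0.996, 0.088, -0.001, -0.001]
contact_force: [0.8, 5.0, -7.0]
opening: 0.525
finger_force: 31.8
```

```bash
python3 -m inch '[[0.7,0.016,0,-0.0075,0],[0.7,0.034,0,-0.0115,0],[0.7,0.052,0,-0.012,0],[0.7,0.0695,0,-0.009,0],[0.7,0.086,0,-0.0025,0]]' 30
```

```text
time: 7.77
eef_pos: [0.5107, 0.3197, 0.1688]
tcp_rot: [0.996, 0.088, 0.0, -0.001]
contact_force: [-3.1, 3.2, -0.4]
opening: 0.52
finger_force: 30.6
```

```bash
python3 -m inch '[[0.7,0.015,0,0.0097,0],[0.7,0.028,0,0.022,0],[0.7,0.036,0,0.033,0],[0.7,0.042,0,0.045,0],[0.7,0.042,0,0.045,0]]' 30
python3 -m inch '[[0,0,0,0,0],[0,0,0,0,0],[0,0,0,0,0],[0,0,0,-0.03,0],[0,0,0,-0.07,0]]' 30
python3 - <<'E'
from h import *
np.set_printoptions(precision=3,suppress=True)
p=cam("wrist");save(p,"w3");print(ctrl.get_state()["eef_pos"])
for q in("staple_top","hasp_tip"):
    for r in ctrl.tip_of(q,p)[:2]: print(q,r["score"],r["at"],w(p,r["at"]))
E
```

```text
time: 8.18
eef_pos: [0.5552, 0.3278, 0.1234]
tcp_rot: [0.996, 0.088, 0.005, -0.002]
contact_force: [3.4, 4.3, 2.4]
opening: 0.519
finger_force: 31.9
time: 8.6
eef_pos: [0.5478, 0.3242, 0.1869]
tcp_rot: [0.996, 0.088, -0.005, 0.002]
contact_force: [0.1, -0.6, 0.4]
opening: 0.998
finger_force: 0.0
[0.554 0.327 0.201]
staple_top 0.94 [322.7, 247.2] [0.53  0.323 0.144]
hasp_tip 0.87 [320.9, 232.5] [0.545 0.327 0.153]
```

View pics/w3.png

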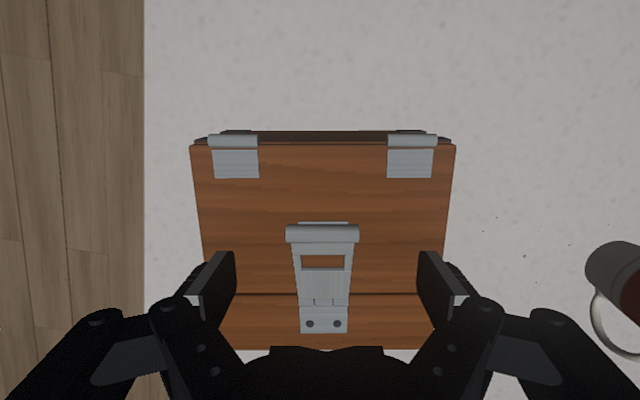

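The picture shows the bar at (322,233) partway down, the slot in line with the staple, and the lid flush with the deck. I'll shut the fingers and press the bar down from above.

```bash
python3 -m inch '[[1,0.005,0,0,0],[1,0.005,0,0,0],[1,0.005,0,0,0],[1,0.005,0,0,0],[1,0.005,0,0,0]]'
python3 -m inch '[[1,0,0,0,0],[1,0,0,0.02,0],[1,0,0,0.035,0],[1,0,0,0.045,0],[1,0,0,0.055,0]]'
python3 -m inch '[[1,0,0,0.008,0],[1,0,0,0.016,0],[1,0,0,0.024,0],[1,0,0,0.028,0],[1,0,0,0.032,0]]'
```

```text
time: 9.17
eef_pos: [0.5554, 0.3265, 0.1899]
tcp_rot: [0.996, 0.088, -0.001, 0.0]
contact_force: [-0.1, -0.6, 0.2]
opening: 0.301
finger_force: 0.0
time: 9.58
eef_pos: [0.5611, 0.3277, 0.1389]
tcp_rot: [0.996, 0.089, 0.008, -0.001]
contact_force: [11.5, 1.9, 5.8]
opening: 0.004
finger_force: 6.0
time: 10.0
eef_pos: [0.5671, 0.3288, 0.1105]
tcp_rot: [0.996, 0.088, 0.015, -0.003]
contact_force: [19.2, 3.2, 1.5]
opening: 0.001
finger_force: 7.1
```

The sideways force of 19 N means the fingers slid down behind the bar. I'll go up and look.

```bash
python3 -m inch '[[1,0.004,0,-0.01,0],[1,0.004,0,-0.03,0],[1,0,0,-0.06,0],[1,-0.03,0,-0.09,0],[1,-0.06,0,-0.1,0]]'
python3 -m inch '[[0,0,0,0,0],[0,0,0,0,0],[0,0,0,0,0]]'
python3 - <<'E'
from h import *
np.set_printoptions(precision=3,suppress=True)
p=cam("wrist");save(p,"w4");print(ctrl.get_state()["eef_pos"])
for q in("staple_top","hasp_tip"):
    for r in ctrl.tip_of(q,p)[:2]:
        a=r["at"];print(q,r["score"],a,w(p,a),[w(p,(a[0],a[1]+k)) for k in(-6,-3,3,6)])
E
```

```text
time: 10.42
eef_pos: [0.4991, 0.3168, 0.2092]
tcp_rot: [0.996, 0.088, 0.003, -0.001]
contact_force: [1.0, 0.8, 1.2]
opening: -0.002
finger_force: 0.0
time: 10.67
eef_pos: [0.4969, 0.3162, 0.2039]
tcp_rot: [0.996, 0.088, -0.0, 0.0]
contact_force: [0.7, -0.6, -0.1]
opening: 0.421
finger_force: 0.0
[0.497 0.316 0.203]
staple_top 0.66 [323.4, 176.6] [0.513 0.321 0.101] [array([0.523, 0.323, 0.122]), array([0.52 , 0.322, 0.123]), array([0.511, 0.321, 0.101]), array([0.51 , 0.321, 0.107])]
hasp_tip 0.74 [321.7, 128.5] [0.552 0.329 0.113] [array([0.556, 0.33 , 0.111]), array([0.554, 0.33 , 0.112]), array([0.549, 0.329, 0.112]), array([0.547, 0.328, 0.111])]
```

View pics/w4.png

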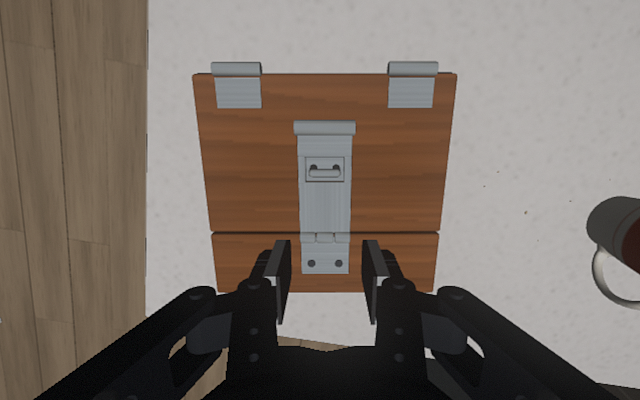

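The hasp now lies on the lid: bar top at 0.112 m, as it should be, and the staple through the slot at (324,170). I'll give the bar a light press to seat it fully.

```bash
python3 -m inch '[[1,0.03,0,0,0],[1,0.059,0,0,0],[1,0.059,0,0,0],[1,0.059,0,0,0],[1,0.059,0,0.02,0]]'
python3 -m inch '[[1,0,0,0.02,0],[1,0,0,0.04,0],[1,0,0,0.06,0],[1,0,0,0.068,0],[1,0,0,0.07,0]]'
python3 -m inch '[[1,0,0,0.002,0],[1,0,0,0.004,0],[1,0,0,0.004,0]]'
```

```text
time: 11.23
eef_pos: [0.5573, 0.3275, 0.1878]
tcp_rot: [0.996, 0.088, 0.003, -0.001]
contact_force: [0.7, 0.1, 1.6]
opening: 0.009
finger_force: 0.0
time: 11.65
eef_pos: [0.5531, 0.3261, 0.1123]
tcp_rot: [0.996, 0.088, -0.002, 0.001]
contact_force: [-0.1, 0.4, 0.6]
opening: -0.0
finger_force: 0.0
time: 11.9
eef_pos: [0.5555, 0.3269, 0.112]
tcp_rot: [0.996, 0.088, 0.001, -0.0]
contact_force: [-0.7, -0.4, 0.3]
opening: 0.002
finger_force: 0.5
```

```bash
python3 -m inch '[[1,0,0,0.001,0],[1,0,0,0.003,0],[1,0,0,0.003,0]]'
python3 -m inch '[[1,0,0,-0.03,0],[1,0,0,-0.07,0],[1,0,0,-0.1,0],[1,-0.03,0,-0.1,0],[1,-0.06,0,-0.1,0]]'
python3 -m inch '[[1,0,0,0,0],[1,0,0,0,0]]'
python3 - <<'E'
from h import *
np.set_printoptions(precision=3,suppress=True)
p=cam("wrist");save(p,"w5")
for q in("staple_top","hasp_tip"):
    for r in ctrl.tip_of(q,p)[:1]:
        a=r["at"];print(q,a,[w(p,(a[0],a[1]+k)) for k in(-6,-3,0,3,6)])
p=cam("top")
for q in("mug","honey_jar","egg_timer"):
    for r in ctrl.tip_of(q,p)[:1]: print(q,r["at"])
E
```

```text
time: 12.15
eef_pos: [0.5557, 0.3271, 0.1113]
tcp_rot: [0.996, 0.089, 0.001, -0.0]
contact_force: [-5.3, -1.4, 11.2]
opening: -0.004
finger_force: 5.5
time: 12.57
eef_pos: [0.4982, 0.3166, 0.2117]
tcp_rot: [0.996, 0.088, 0.004, -0.001]
contact_force: [-0.9, 0.3, -1.0]
opening: 0.002
finger_force: 0.0
time: 12.73
eef_pos: [0.4948, 0.316, 0.2075]
tcp_rot: [0.996, 0.089, 0.0, -0.0]
contact_force: [-0.8, -0.2, 0.1]
opening: -0.0
finger_force: 0.0
staple_top [327.0, 170.0] [array([0.521, 0.32 , 0.101]), array([0.523, 0.32 , 0.122]), array([0.521, 0.32 , 0.123]), array([0.518, 0.319, 0.121]), array([0.511, 0.318, 0.101])]
hasp_tip [321.7, 124.4] [array([0.556, 0.33 , 0.108]), array([0.554, 0.33 , 0.111]), array([0.552, 0.33 , 0.111]), array([0.55 , 0.329, 0.111]), array([0.548, 0.329, 0.109])]
mug [340.8, 212.7]
honey_jar [391.6, 218.7]
egg_timer [434.6, 207.6]
```

View pics/w5.png

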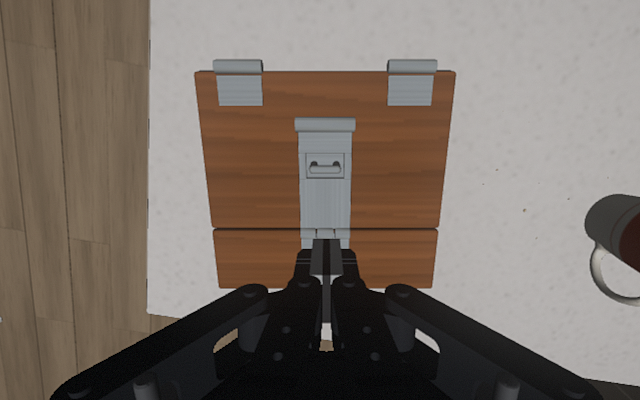

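The hasp is flat and the staple stands through the slot at (325,165). The lid is flush, nothing touches the box, and the mug, jar and timer were never touched. I'll hand it in.

```bash
python3 -c "from plant import ctrl; print(ctrl.sign_off())"
```

```text
the job is handed in; nothing more can be done
None
```

The lid is fully closed, the hasp lies flat on it with the staple through its slot, the mug, jar and timer were not touched, and I handed the job in with the arm clear at about 13 s.

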